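# Load the test bay, shut its lid and bolt it

### The job

Load the flat black power pack into the open test bay: slide it in lengthwise through the flared mouth until it sits fully home against the back stop. Then swing the bay's lid fully shut over it, and then push the sliding bolt all the way across to lock the lid; leave the other things on the bench where they are.

Things in the scene. Friction and masses are not known exactly. Their poses are not given: they have to be found in the camera images.
- pack_mid (a point): Centre (half-way up) of the power pack, a plain flat black box 82 mm long (its x) x 62 mm wide (its y) x 30 mm high, about 0.16 kg, loose, lying flat on the bench to the left or to the right of the bay. Its two ends are equivalent. It has no knobs, unlike the other black box.
- test_bay: Bare metal bay screwed to the bench, open floor (the pack slides on the bench). Origin at bench level in its middle; +x points from mouth to back stop, +y left, looking in. 70 mm wide between cheeks (5 mm thick, 37 mm high, x = -40 to +46 mm); back stop face at x = +42 mm. From the mouth at x = -40 mm, guides 14 mm high flare out at 0.5 rad to x = -66 mm, 98 mm apart there.
- bay_home (a point): Where the centre of the pack is when it is fully home: at bay x = +1, y = 0, z = 15 mm; axes as the bay's. The 82 mm length of the pack lies along the bay's x.
- lid (a joint): Angle of the grey sheet lid, rad: 0 = shut, grows as it opens (stop 1.9); starts open, leaning slightly back. Hinge along the bay's y at bay x = +51, z = 40 mm. Plate 4 mm thick, 80 mm wide, reaching 103 mm from the hinge; top at z = 42 mm when shut. A lip hangs 24 mm down at its front and meets the pack if this is not home. Stiff hinge (0.25 N m): stays where left.
- lid_tab (a point): Middle of the outer edge of the lid's front tab (tab 40 mm wide, 4 mm thick, sticks out 14 mm in front of the lid), 117 mm from the hinge line. The lid can be pushed from behind and then down on its outer face.
- bolt (a joint): Travel of the sliding steel bolt, m: 0 = withdrawn, 0.030 = fully across (stop), the bar then lying over the lid. It moves along the bay's +y; friction about 2 N, stays where it is left.
- bolt_knob (a point): Centre of the bolt's upright round knob, 14 mm diameter, from z = 50 to 74 mm above the bench, at bay x = +15 mm, y = -85 mm when withdrawn. Its bracket, up to 50 mm high, spans bay x = -2 to +32 mm and y = -40 to -118 mm.
- load_box: The other black box, not to be loaded: 45 x 70 mm, 22 mm high, with two binding posts on top (38 mm in all); loose, on the other side of the bay. Origin at the centre of its underside.
- screwdriver: Loose screwdriver, 174 mm long along its y, 25 mm thick, lying at the front of the bench. Origin under its middle.
There are look-alikes about, which are no part of the job. What is shaped like the part that bears pack_mid but yellow is not meant.

How it is judged (in metres and radians):
On the way, in this order (a step that is already met when the one before it is completed fails the run):
1. the power pack sits fully home in the bay, flat on the bench (x of pack_mid in the frame of bay_home between -0.006 and 0.006 m and y of pack_mid in the frame of bay_home between -0.007 and 0.007 m and z of pack_mid in the frame of bay_home below 0.004 m and angle between the x axis of pack_mid and the x axis of bay_home, either way round below 0.13 rad), for 0.2 s.
2. the lid is shut (value of joint lid below 0.05 rad), for 0.2 s.
3. the bolt is across the lid (value of joint bolt above 0.025 m), for 0.2 s.
At the end, for the whole second after the job is handed in: The power pack lies flat in the bay, its centre within 6 mm of home along the bay and 7 mm across, aligned with it within 0.13 rad; the lid is shut to within 0.05 rad; the bolt has travelled more than 25 of its 30 mm (all of step 1 and value of joint lid below 0.05 rad and value of joint bolt above 0.025 m); the robot touches nothing.
It fails at once if the bolt is pushed across while the lid is not down (value of joint bolt above 0.015 m and value of joint lid above 0.15 rad).
It fails at once if the other black box is moved more than 30 mm (distance of load_box from where it was at the start of the episode above 0.03 m).
It fails at once if the screwdriver is moved more than 30 mm (distance of screwdriver from where it was at the start of the episode above 0.03 m).
It also fails if it takes over 64 s, if anything falls off the work surface, if the arm or the gripper's body presses on something with over 40 N, if the wrist force passes 120 N, or if a joint passes its speed limit or range.

### The arm

A 6-joint arm with a two-finger parallel gripper is mounted at the origin on a cart in front of the work surface, level with it; the furniture and walls round the work are solid. World frame = base frame: x ahead of the robot, y to its left, z up, the work surface at z = 0. Lengths are in mm, angles in rad, forces in N, time in s.
With the tool pointing down it reaches from about 275 to 825 mm from the base axis. Payload 4.9 kg.
Tool frame: the origin (TCP) lies at the very end of the fingers, on their centre line; the grasp point (between the pads) lies 19 mm behind it; z points along the fingers, y is the line along which they close (so a half turn about z gives the same grasp; the last joint's range is limited). The gripper opens to 85 mm and grips with 20 to 120 N. Pads are 22 mm wide; open, the fingers measure 114 mm over their backs; the gripper's body (76 mm by 85 mm) begins 54 mm behind the grasp point. The pads swing forward as they close: fully open they stand 13 mm farther back than shut.
Start: joints at [-1.46, 0.326, -0.193, 1.052, 0, 1.437], TCP at [133.31, -533.617, 231.281] pointing down, gripper open.
Joint ranges: [-2.65, 2.65], [-0.97, 1.79], [-1.3, 1.35], [-1.93, 2.1], [-1.47, 1.37], [-3.14, 3.14]. Speed limits (rad/s): [2.57, 2.57, 3.14, 3.14, 3.14, 3.14].

### API

Orientations are given as [roll, pitch, yaw] about the fixed x, y, z axes, in that order (R = Rz(yaw) Ry(pitch) Rx(roll)).
In Python, from bench import bot, solve_ik, imaging gives the robot as it stands. Calls block until the motion is done:
- bot.move_ptp(position, orientation): joint-space move of the TCP to a pose.
- bot.movel(position, rot=None, max_speed=150, threshold=None): straight line of the TCP; rot=None keeps the orientation; max_speed is the mean speed in mm/s. With threshold (N) it stops when the force on the tool has changed by that much, and returns True; else False.
- bot.move_j(angles): joint-space move.
- bot.grip(opening, effort=None): opening from 0.0 (shut) to 1.0 (fully open); effort is the grip in N (None keeps the last); returns when the fingers have stopped.
- bot.dwell(seconds).
- solve_ik(position, orientation): joint angles nearest the present ones, or None.
- bot.get_state(): the state.
- imaging.capture(name): name is "scene" or "top" or "wrist"; returns the picture (384x512x3 uint8, blue, green, red); there is no depth.
- imaging.camera_model(name): a dict with "K" (3x3 intrinsics, pixels), "position" and "rotation" of the camera in the world. Camera axes: x right, y up, looking along -z (the intrinsics and any distortion apply to the point x, -y, -z); pixel columns grow to the right and rows downward; lengths in mm; the calibration is good to about 2 mm. A picture is of the moment at which its call begins: read the wrist's pose just before it. camera_model takes no time and is no camera call; for the wrist camera it gives the pose at the moment of the call.
A pose or a line that the arm cannot do raises bot.IKError and nothing moves.
- bot.sign_off(): hands the job in; it is judged then, once.
The state is a dict: "t": time; "qpos": joint angles; "joint_velocities": joint speeds; "effort": joint torques, N m; "tcp_pos": TCP position; "orientation": TCP orientation; "contact_force": force on the tool from outside, world axes, zero at the start; "wrist_torque": the same for the moment, N m; "opening": opening from 0.0 (shut) to 1.0 (fully open); "gripper_force": force on a finger pad.
Only numpy, scipy, OpenCV 4.12 (cv2) and the standard library are available. Lean on these libraries where they do the work, as an engineer would, in place of code of your own. Each camera call takes 0.05 s, during which the arm holds its last target. There are 200 camera calls.

## Working session

There is one attempt and no reset: what is moved stays moved. The work goes in short steps, each a Python script; the robot and the scene stay as the last script left them, time stands still between calls to the robot, and variables do not carry over. Pictures are saved under pics/ and viewed, at most 10 in all, crops included, and the job is handed in when it is done.

```bash
ls; mkdir -p pics; python3 - <<'E'
from bench import bot, imaging
import cv2,numpy as np
for n in("scene","top"):
    im=imaging.capture(n); cv2.imwrite(f"pics/{n}0.png",im)
    m=imaging.camera_model(n); print(n,m)
print(bot.get_state()['t'])
E
```

```text
pics
scene {'K': array([[401.82325004,   0.        , 257.50555794],
       [  0.        , 401.82325004, 194.96369173],
       [  0.        ,   0.        ,   1.        ]]), 'position': array([-66.37476671, 587.39282755, 419.23041771]), 'rotation': array([ 1.19776710e+00, -2.66145308e-04, -2.34275297e+00])}
top {'K': array([[444.04944344,   0.        , 253.09295194],
       [  0.        , 444.04944344, 180.28714645],
       [  0.        ,   0.        ,   1.        ]]), 'position': array([ 340.86456423,   27.79374109, 1163.74584172]), 'rotation': array([ 0.14274086, -0.01841123, -1.5553012 ])}
0.1
```

View pics/scene0.png

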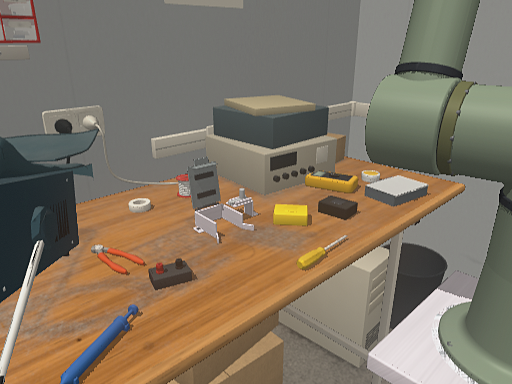

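View pics/top0.png

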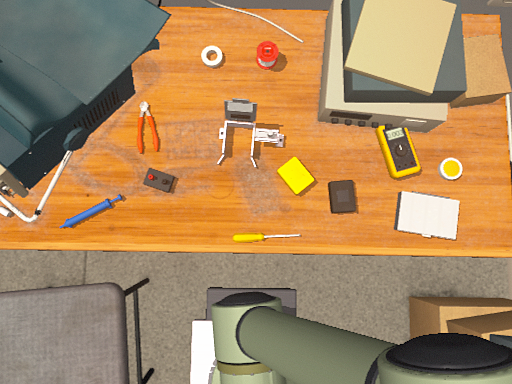

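The scene picture shows the bay near (222,215) with its lid up. The top picture has these candidates:
- **Plain black box at (342,197):** black, about 82x62 with no knobs, so this is the pack.
- **Yellow box of the same shape at (297,176):** the excluded look-alike.
- **Black box with red post at (159,180):** the load box.
- **Bay:** about (240,135), with its mouth towards the robot.

I'll confirm with one crop and compute positions.

```bash
cat > h.py <<'E'
from bench import bot, solve_ik, imaging
import cv2, numpy as np
from scipy.spatial.transform import Rotation as Rot
def ray(m,px):
    p=np.atleast_2d(px).astype(float); K=m["K"]
    d=np.c_[(p[:,0]-K[0,2])/K[0,0],-(p[:,1]-K[1,2])/K[1,1],-np.ones(len(p))]
    return d@Rot.from_euler('xyz',m["rotation"]).as_matrix().T
def onplane(m,px,z):
    d=ray(m,px); C=np.array(m["position"])
    return C+d*((z-C[2])/d[:,2])[:,None]
def project(m,P):
    c=(np.atleast_2d(P)-m["position"])@Rot.from_euler('xyz',m["rotation"]).as_matrix()
    K=m["K"]; return np.c_[K[0,2]+K[0,0]*c[:,0]/-c[:,2],K[1,2]+K[1,1]*c[:,1]/c[:,2]]
E
python3 - <<'E'
from h import *
im=cv2.imread("pics/top0.png"); m=imaging.camera_model("top")
for n,px,z in [("pack",(342,197),30),("yellow",(297,176),30),("load",(159,180),22),("flareL",(220,163),0),("flareR",(256,165),0),("cheekL",(225,123),37),("cheekR",(254,125),37),("knob",(277,137),70),("drv",(265,237),10),("lidtop",(240,103),140)]:
    print(n,onplane(m,[px],z)[0].round(0))
cv2.imwrite("pics/top_crop.png",cv2.resize(im[85:230,200:370],None,fx=4,fy=4,interpolation=cv2.INTER_CUBIC)) 
g=im.max(2); mask=(g<75).astype(np.uint8); mask[:, :322]=0; mask[:,365:]=0; mask[:175]=0; mask[220:]=0
c=max(cv2.findContours(mask,0,2)[0],key=cv2.contourArea); print(cv2.minAreaRect(c))
print(onplane(m,cv2.boxPoints(cv2.minAreaRect(c)),22).round(0))
w=imaging.camera_model("wrist"); print(w, bot.get_state()['orientation'])
E
```

```text
pack [ 465. -220.   30.]
yellow [ 517. -104.   30.]
load [502. 253.  22.]
flareL [553.  98.   0.]
flareR [550.   2.   0.]
cheekL [653.  85.  37.]
cheekR [649.   9.  37.]
knob [610. -49.  70.]
drv [360. -24.  10.]
lidtop [674.  45. 140.]
((330.0050354003906, 197.071044921875), (30.066253662109375, 2.137411594390869), 85.91438293457031)
[[ 504. -186.   22.]
 [ 504. -191.   22.]
 [ 426. -196.   22.]
 [ 426. -190.   22.]]
{'K': array([[341.48782335,   0.        , 249.71486112],
       [  0.        , 341.48782335, 193.16851275],
       [  0.        ,   0.        ,   1.        ]]), 'position': array([ 205.97976867, -516.49470627,  372.83091267]), 'rotation': array([-0.29200581,  0.00158028, -1.3243865 ])} [-3.14002747e+00 -2.09794836e-04  2.44807735e-01]
```

View pics/top_crop.png

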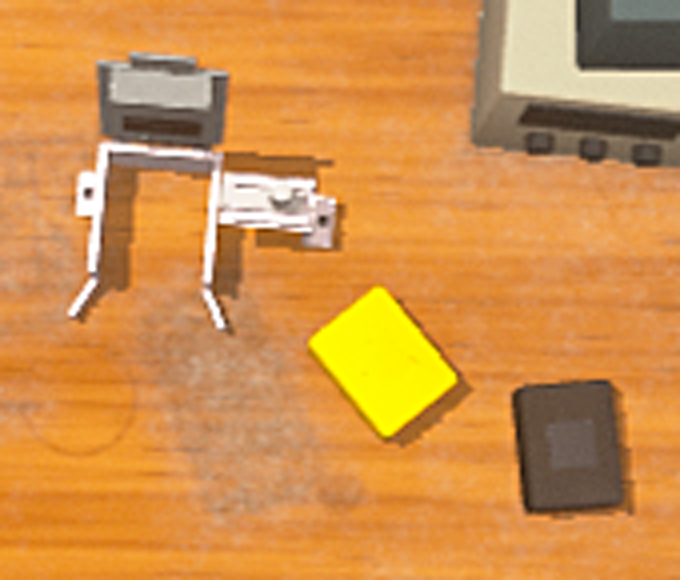

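Crop confirms it: the plain black box at top (342,197) is the pack. It has no posts. The yellow box is the look-alike, and the bay's mouth faces the robot. Next, one closer wrist look covering both the bay and the pack.

```bash
python3 - <<'E'
from h import *
import pickle
m=imaging.camera_model("top")
o=np.array([200,85.])
pk=np.array([(513,385),(610,380),(624,505),(527,510)])/4+o
print("pack top",onplane(m,pk,30)[:,:2].round(0).tolist(), onplane(m,pk,30).mean(0).round(0))
print("flare",onplane(m,np.array([(72,316),(226,327)])/4+o,14).round(0).tolist())
print("cheek back",onplane(m,np.array([(103,147),(221,153)])/4+o,37).round(0).tolist())
bot.move_ptp([530,-75,240],[np.pi,0,np.pi-0.02])
bot.dwell(0.3)
w=imaging.camera_model("wrist"); im=imaging.capture("wrist"); cv2.imwrite("pics/w1.png",im); pickle.dump(w,open("w1.pkl","wb"))
s=bot.get_state(); print(s['t'],s['qpos'],w)
E
```

```text
pack top [[505.0, -185.0], [510.0, -248.0], [429.0, -256.0], [424.0, -193.0]] [ 467. -221.   30.]
flare [[548.0, 102.0, 14.0], [543.0, 1.0, 14.0]]
cheek back [[656.0, 83.0, 37.0], [654.0, 6.0, 37.0]]
2.625 [-2.79129488e-01  2.93258824e-01 -2.16224887e-01  1.06133386e+00
 -3.19339496e-05 -2.58501093e-01] {'K': array([[341.48782335,   0.        , 249.71486112],
       [  0.        , 341.48782335, 193.16851275],
       [  0.        ,   0.        ,   1.        ]]), 'position': array([457.54152206, -74.9449798 , 382.21489472]), 'rotation': array([-2.94326748e-01, -3.10272034e-04,  1.55156691e+00])}
```

View pics/w1.png

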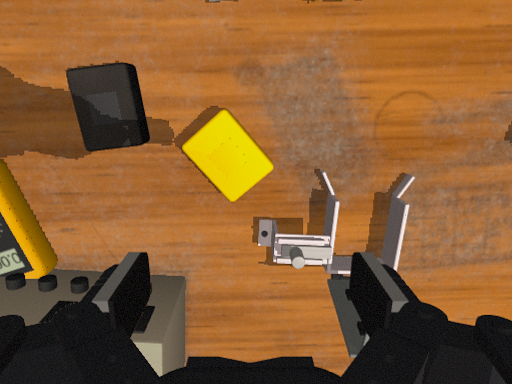

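The wrist view shows the pack at (108,106) and the bay's cheeks from (334,200) and (403,200) backwards, with flare tips at (322,172) and (412,178). The knob is at (298,258). I'll enlarge for corners.

```bash
python3 - <<'E'
from h import *
im=cv2.imread("pics/w1.png")
a=cv2.resize(im[50:165,50:170],None,fx=4,fy=4,interpolation=cv2.INTER_CUBIC)
a=cv2.convertScaleAbs(a,alpha=1.8,beta=10)
b=cv2.resize(im[165:280,255:420],None,fx=4*0.48,fy=4*.48)
b=cv2.resize(im[160:280,310:420],None,fx=3,fy=3,interpolation=cv2.INTER_CUBIC)
c=np.zeros((460,480+330,3),np.uint8); c[:460,:480]=a; c[:360,480:]=b
cv2.imwrite("pics/w1c.png",c[:,:800])
E
```

```text
(no output)
```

View pics/w1c.png

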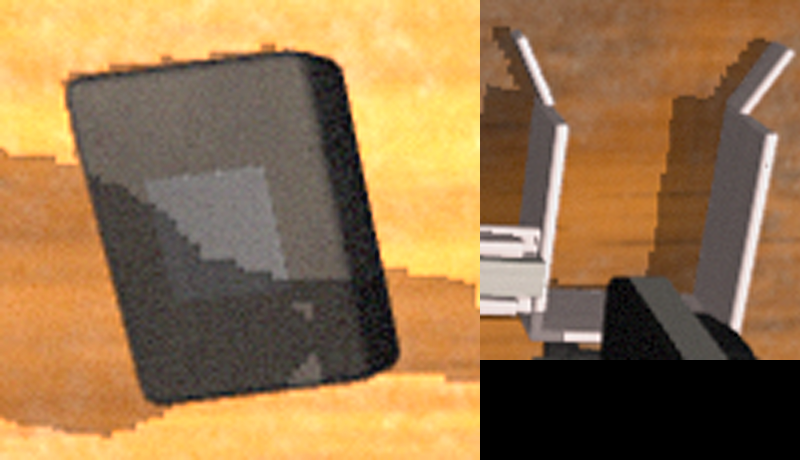

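```bash
python3 - <<'E'
from h import *
import pickle
w=pickle.load(open("w1.pkl","rb"))
P=onplane(w,np.array([(70,85),(302,55),(365,385),(150,402)])/4+50,30)[:,:2]
print("pack",P.round(1).tolist(),P.mean(0))
e=[P[3]-P[0],P[2]-P[1],P[0]-P[1],P[3]-P[2]]; print([ (np.linalg.norm(v).round(1), np.arctan2(v[1],v[0]).round(3)) for v in e])
f=lambda p,z:onplane(w,(np.array(p)-[480,0])/3+[310,160],z)[:,:2]
F=f([(519,34),(791,52)],14); C=f([(561,126),(769,136)],37); B=f([(545,300),(740,325)],37)
print("flare",F,"cheekfront",C,"along",B); 
print("kn",onplane(w,[(298,258)],74),onplane(w,[(298,258)],62))
for A in(F,C):
    v=A[1]-A[0]; print(np.linalg.norm(v), np.arctan2(-v[0],v[1]), A.mean(0))
for a,b in zip(C,B): v=b-a; print(np.arctan2(v[1],v[0]))
E
```

```text
pack [[437.0, -251.7], [431.3, -194.4], [511.4, -188.1], [514.8, -244.4]] [ 473.61436257 -219.64187154]
[(np.float64(78.1), np.float64(0.093)), (np.float64(80.4), np.float64(0.079)), (np.float64(57.5), np.float64(-1.471)), (np.float64(56.4), np.float64(-1.511))]
flare [[545.48983193   4.50006803]
 [554.27634679 105.53740511]] cheekfront [[573.78962639  15.88270472]
 [578.9753682   90.13111435]] along [[642.36118512  13.66085932]
 [654.27960635  87.76293894]]
kn [[619.67289584 -29.63661723  74.        ]] [[625.98529838 -27.87258713  62.        ]]
101.41866853062908 -0.08674481663105418 [549.88308936  55.01873657]
74.4292835542926 -0.0697299012995441 [576.38249729  53.00690954]
-0.03239051845940701
-0.031437741649183636
```

The two views agree to about 6 mm. I'll take a close look over the pack and then over the bay before acting.

```bash
python3 - <<'E'
from h import *
import pickle
ims=[]
for i,(p,yaw) in enumerate([([625,45,200],-0.06),([515,-217,140],0.085)]):
    bot.move_ptp(p,[np.pi,0,np.pi+yaw]); bot.dwell(0.3)
    w=imaging.camera_model("wrist"); im=imaging.capture("wrist"); pickle.dump(w,open(f"w{i+2}.pkl","wb"))
    cv2.imwrite(f"pics/w{i+2}.png",im); ims.append(im)
a=cv2.convertScaleAbs(ims[1],alpha=1.6,beta=10)
cv2.imwrite("pics/w23.png",np.vstack([ims[0][:300],a[:300]]))
print(bot.get_state()['t'])
E
```

```text
5.1167
```

View pics/w23.png

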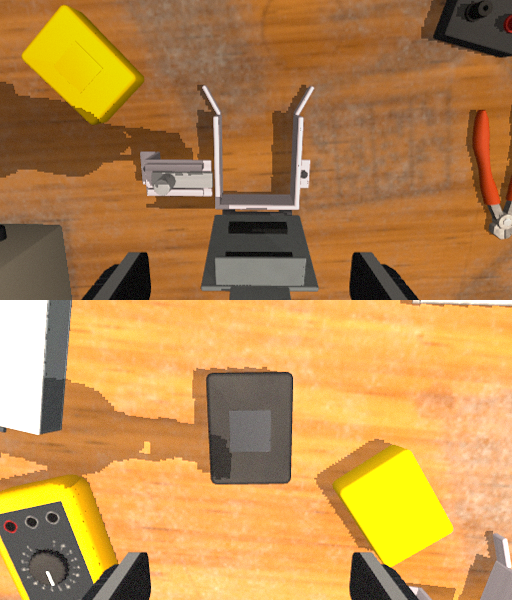

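Upper half: the bay seen squarely, with flare tips at (203,87) and (312,88), cheek fronts at (216,117) and (300,117), and rear corners near (217,208) and (297,208). Lower half: the pack's top face, with corners (207,74), (293,73), (291,183) and (212,183).

```bash
python3 - <<'E'
from h import *
import pickle
w=pickle.load(open("w3.pkl","rb"))
P=onplane(w,[(207,74),(293,73),(291,183),(212,183)],30)[:,:2]
print("pack",P.mean(0)); e=[P[3]-P[0],P[2]-P[1],P[0]-P[1],P[3]-P[2]]; print([ (np.linalg.norm(v).round(1), np.arctan2(v[1],v[0]).round(3)) for v in e])
w=pickle.load(open("w2.pkl","rb"))
for px,z,bx in [([(203,87),(312,88)],14,-66),([(216.5,117),(300,117)],37,-40),([(217,208),(297,208)],37,46)]:
    A=onplane(w,px,z)[:,:2]; v=A[1]-A[0]; yaw=np.arctan2(-v[0],v[1])
    print(A.mean(0),np.linalg.norm(v),yaw, "O:",A.mean(0)-bx*np.array([np.cos(-.06),np.sin(-.06)]))
print("knob",onplane(w,[(166,183)],62))
E
```

```text
pack [ 472.06233448 -220.32573056]
[(np.float64(78.8), np.float64(0.1)), (np.float64(79.5), np.float64(0.106)), (np.float64(60.0), np.float64(-1.472)), (np.float64(60.5), np.float64(-1.483))]
[551.38569181  54.82922597] 100.29560968637338 -0.06870679354808393 O: [617.26692745  50.87160154]
[576.17840885  53.63409386] 73.21000477320679 -0.059967289345993574 O: [616.10643044  51.2355336 ]
[660.50254364  48.00098824] 75.90226215614592 -0.06004977164685283 O: [614.58531881  50.75933253]
knob [[624.49797651 -28.21905139  62.        ]]
```

```bash
cat >> h.py <<'E'
O=np.array([616.,51.]); YB=-0.064
def B(x,y): c,s=np.cos(YB),np.sin(YB); return [O[0]+c*x-s*y,O[1]+s*x+c*y]
def st(tag=""):
    s=bot.get_state(); print(tag,round(s['t'],2),np.round(s['tcp_pos'],1),"F",np.round(s['contact_force'],1),"op",round(s['opening'],3),"gf",np.round(s['gripper_force'],1))
E
python3 - <<'E'
from h import *
y=0.095; g=[472-27*np.cos(y),-220.3-27*np.sin(y)]
r=[np.pi,0,np.pi+y]
bot.grip(1.0,60)
bot.move_ptp(g+[70],r)
print(bot.movel(g+[3],max_speed=80,threshold=15)); st("down")
bot.grip(0.0,60); st("grip")
bot.movel(g+[60],max_speed=120); st("up")
rb=[np.pi,0,np.pi+YB]
bot.move_ptp(B(-117-27,0)+[60],rb); st("bay")
im=imaging.capture("wrist"); im2=imaging.capture("top")
c=np.hstack([im,cv2.resize(im2[85:229,180:300],(320,384),interpolation=cv2.INTER_CUBIC)]); cv2.imwrite("pics/held.png",c[:, :800] if c.shape[1]<=800 else cv2.resize(c,(800,369)))
E
```

```text
False
down 6.8 [ 445.5 -223.1    3.4] F [-0.1 -0.4  0.1] op 1.001 gf 0.0
grip 7.15 [ 445.6 -223.2    3.8] F [-1.   0.   5.2] op 0.714 gf 65.5
up 7.78 [ 444.8 -222.7   59.7] F [-0.  -0.1 -1.5] op 0.718 gf 65.0
bay 8.88 [472.4  59.5  59.7] F [-0.7 -0.5 -1.1] op 0.716 gf 65.0
```

View pics/held.png

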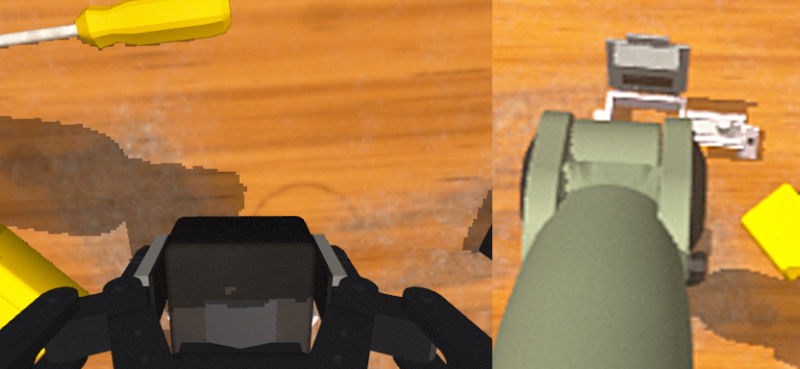

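The pack is held straight, so I'll insert it.

```bash
python3 - <<'E'
from h import *
bot.movel(B(-144,0)+[4.3],max_speed=80,threshold=15); st("low")
print(bot.movel(B(-83,0)+[4.3],max_speed=60,threshold=20)); st("in")
bot.grip(0.86); st("rel")
bot.movel(B(-83,0)+[60],max_speed=120,threshold=20)
bot.grip(0.0)
bot.movel(B(-140,0)+[60],max_speed=150); bot.movel(B(-140,0)+[12],max_speed=120,threshold=15); st("behind")
print(bot.movel(B(-62,0)+[12],max_speed=60,threshold=20)); st("p1")
print(bot.movel(B(-40,0)+[12],max_speed=30,threshold=12)); st("p2")
d=np.array(bot.get_state()['tcp_pos'][:2])-O; print("bay x",d@[np.cos(YB),np.sin(YB)])
E
```

```text
low 9.68 [471.3  59.9   3.8] F [-0.8  0.3  5.3] op 0.711 gf 65.7
True
in 10.01 [471.9  59.9   4. ] F [-1.2  0.1  5.1] op 0.713 gf 65.9
rel 10.29 [470.3  60.    3.1] F [ 0.5  0.1 -0.4] op 0.861 gf 0.0
behind 12.7 [479.8  59.8  30. ] F [-1.9 -0.4  9.8] op -0.003 gf 5.1
True
p1 13.01 [479.8  59.8  30.1] F [-0.5 -0.9  6.8] op -0.001 gf 3.4
True
p2 13.55 [479.8  59.8  30.1] F [-0.4  0.7  5.4] op -0.005 gf 2.7
bay x -136.4863316095685
```

The slide tripped its threshold at once, at the start of the motion, so the pack was released in front of the mouth and the fingers came down on top of it. I'll regrasp it and slide again slightly higher.

```bash
python3 - <<'E'
from h import *
bx=lambda: round(float((np.array(bot.get_state()['tcp_pos'][:2])-O)@[np.cos(YB),np.sin(YB)]),1)
bot.movel(B(-137,0)+[60],max_speed=150)
bot.grip(1.0)
bot.movel(B(-144,0)+[60]); bot.movel(B(-144,0)+[3],max_speed=80); st("down")
bot.grip(0.0,60); st("grip")
bot.movel(B(-144,0)+[5.5],max_speed=40); st("lift")
print(bot.movel(B(-83,0)+[5.5],max_speed=50,threshold=35)); st("in"); print(bx())
E
```

```text
down 15.8 [472.6  60.2   3.2] F [ 0.3  0.1 -0.4] op 0.997 gf 0.0
grip 16.15 [472.9  60.2   3.8] F [-0.9 -1.   5.2] op 0.713 gf 65.5
lift 16.4 [472.3  60.2   5.7] F [-0.5  0.3 -0.9] op 0.713 gf 65.0
False
in 17.77 [532.7  56.4   5.4] F [ 0.7 -0.6 -0.7] op 0.706 gf 65.0
-83.5
```

```bash
python3 - <<'E'
from h import *
bx=lambda: round(float((np.array(bot.get_state()['tcp_pos'][:2])-O)@[np.cos(YB),np.sin(YB)]),1)
bot.grip(0.86); st("rel")
bot.movel(B(-83,0)+[60],max_speed=150)
bot.grip(0.0)
bot.movel(B(-128,0)+[60],max_speed=150); bot.movel(B(-128,0)+[12],max_speed=120); st("behind")
print(bot.movel(B(-60,0)+[12],max_speed=60,threshold=35)); st("p1"); print(bx())
for x in range(-58,-40,2):
    bot.movel(B(x,0)+[12],max_speed=20); F=bot.get_state()['contact_force']; print(x,bx(),np.round(F,1))
    if np.hypot(*F[:2])>10: break
E
```

```text
rel 18.05 [533.3  56.3   5.7] F [-0.7 -0.1  0.2] op 0.862 gf 0.0
behind 20.25 [488.9  59.1  12. ] F [ 0.3 -0.  -0.2] op -0.001 gf 0.0
False
p1 21.53 [556.   54.9  12. ] F [ 0.2 -0.3 -0.5] op 0.001 gf 0.0
-60.2
-58 -57.9 [-0.1  0.6 -0.8]
-56 -55.8 [ 0.4 -0.5 -0.2]
-54 -53.7 [ 0.3  0.  -0.6]
-52 -53.5 [-4.6  1.   3.2]
-50 -53.5 [-9.4  1.4  7. ]
-48 -53.5 [-12.2   0.6   9.3]
```

```bash
python3 - <<'E'
from h import *
import pickle
bot.movel(B(-62,0)+[12],max_speed=60); bot.movel(B(-62,0)+[100],max_speed=200)
bot.move_ptp(B(20,0)+[215],[np.pi,0,np.pi+YB]); bot.dwell(.2)
w=imaging.camera_model("wrist"); im=imaging.capture("wrist"); pickle.dump(w,open("w4.pkl","wb"))
cv2.imwrite("pics/w4c.png",cv2.resize(im[70:290,120:340],None,fx=2.6,fy=2.6,interpolation=cv2.INTER_CUBIC)); cv2.imwrite("pics/w4.png",im)
for P in (B(-40,0)+[30],B(1,0)+[30],B(-40,0)+[0]): print(project(w,P))
st()
E
```

```text
[[250.61763279 106.41173272]]
[[250.51237798 150.50620556]]
[[250.53438751 105.14163796]]
 24.88 [634.6  49.8 213.3] F [ 0.8 -0.5 -0.2] op 0.002 gf 0.0
```

View pics/w4c.png

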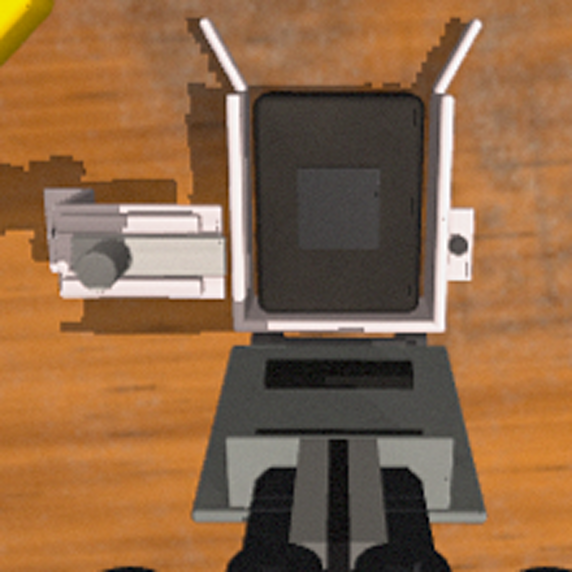

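The pack is home: its front edge at row 105 matches the prediction of 106, and it sits straight between the cheeks. The lid leans back with its far edge at about row 270. Next I swing the lid down from behind, following its arc.

```bash
python3 - <<'E'
from h import *
import pickle
w=pickle.load(open("w4.pkl","rb"))
hx=lambda r,t,n=0:(51-r*np.cos(t)+n*np.sin(t),40+r*np.sin(t)+n*np.cos(t))
for t in(1.6,1.7,1.8,1.9):
    x,z=hx(103,t); print(t,project(w,B(x,40)+[z])[0].round(0), "obs (195..485)->", 195/2.6+120,485/2.6+120,270)
print("knob",onplane(w,[(103/2.6+120,260/2.6+70)],74))
r=80;W=11
bot.move_ptp(B(105,0)+[215],[np.pi,0,np.pi+YB])
bot.movel(B(105,0)+[118],max_speed=200); st("behind")
for t in [1.7,1.55,1.4,1.2,1.0,.8,.6,.4,.2,.08,0]:
    x,z=hx(r,t,1)
    bot.movel(B(x+W,0)+[z],max_speed=80); s=bot.get_state(); print(t,round(s['t'],1),np.round(s['tcp_pos'],0),np.round(s['contact_force'],1))
    if np.linalg.norm(s['contact_force'])>30: break
E
```

```text
1.6 [309. 255.] obs (195..485)-> 195.0 306.53846153846155 270
1.7 [308. 268.] obs (195..485)-> 195.0 306.53846153846155 270
1.8 [307. 279.] obs (195..485)-> 195.0 306.53846153846155 270
1.9 [306. 289.] obs (195..485)-> 195.0 306.53846153846155 270
knob [[621.3621097 -26.1873951  74.       ]]
behind 25.94 [720.8  44.4 119.3] F [ 0.1  0.4 -0.2] op -0.001 gf 0.0
1.7 26.5 [690.  46. 120.] [ 0.2  0.2 -0.5]
1.55 26.8 [677.  47. 120.] [-0.6  0.5  0.4]
1.4 27.1 [665.  48. 119.] [ 0.6 -0.7  0.5]
1.2 27.4 [649.  49. 115.] [ 0.3 -0.1 -0.2]
1.0 27.8 [635.  50. 108.] [0.5 0.6 0.2]
0.8 28.1 [623.  51.  98.] [0.5 0.5 0. ]
0.6 28.5 [612.  51.  86.] [ 1.3 -0.4 -0.3]
0.4 28.8 [604.  52.  72.] [-0.1 -0.1  0.3]
0.2 29.2 [599.  52.  56.] [ 0.7  0.7 -0.2]
0.08 29.5 [598.  52.  47.] [-0.2 -0.1  0. ]
0 29.7 [599.  52.  42.] [-0.5 -1.   6.8]
```

```bash
python3 - <<'E'
from h import *
for z in (40,38,36):
    bot.movel(B(-20,0)+[z],max_speed=20); s=bot.get_state(); print(np.round(s['tcp_pos'],1),np.round(s['contact_force'],1))
    if s['contact_force'][2]>18: break
bot.movel(B(-20,0)+[120],max_speed=200)
bot.move_ptp(B(15,-50)+[200],[np.pi,0,np.pi+YB]); bot.dwell(.2)
import pickle
w=imaging.camera_model("wrist"); im=imaging.capture("wrist"); pickle.dump(w,open("w5.pkl","wb"))
sc=imaging.capture("scene")
cv2.imwrite("pics/w5c.png",np.hstack([cv2.resize(im[60:290,150:400],(500,460)),cv2.resize(sc[170:262,175:235+0],(300,460),interpolation=cv2.INTER_CUBIC)]))
st()
E
```

```text
[599.   52.1  42. ] [ 1.9 -0.2  9.2]
[599.1  52.1  41.8] [-3.8 -0.2 22.3]
 31.56 [626.8   0.8 198.6] F [-0.7 -0.5  0.1] op -0.0 gf 0.0
```

View pics/w5c.png

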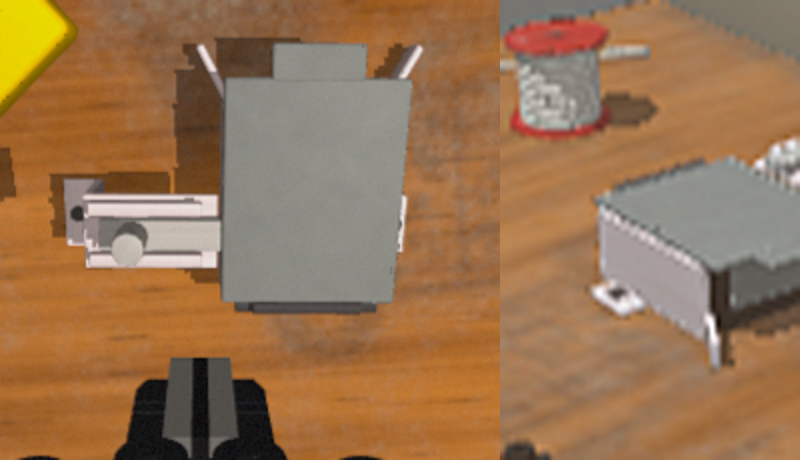

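The lid is shut: 22 N of resistance at z = 42, and flat in both views. The knob is at crop (128,250). Now I push the bolt.

```bash
python3 - <<'E'
from h import *
import pickle
w=pickle.load(open("w5.pkl","rb")); k=onplane(w,[(214,185)],74)[0][:2]; d=k-O; c,s_=np.cos(YB),np.sin(YB)
print("knob bay",d@[c,s_],d@[-s_,c])
by=lambda: round(float((np.array(bot.get_state()['tcp_pos'][:2])-O)@[-s_,c]),1)
bot.move_ptp(B(14,-135)+[110],[np.pi,0,np.pi+YB])
bot.movel(B(14,-135)+[57],max_speed=150); st("side")
for y in list(range(-125,-93,8))+list(range(-93,-62,2)):
    bot.movel(B(14,y)+[57],max_speed=50); F=bot.get_state()['contact_force']; print(y,by(),np.round(F,1))
    if np.hypot(*F[:2])>14: break
st()
E
```

```text
knob bay 14.295028760809789 -78.92794887739147
side 32.62 [622.3 -83.8  58.2] F [ 0.1 -0.5  0.7] op -0.001 gf 0.0
-125 -124.5 [ 0.2 -0.7  0.4]
-117 -116.7 [-0.2 -0.3 -0.4]
-109 -108.6 [ 0.3  0.3 -0.3]
-101 -100.6 [ 0.1 -1.  -0.6]
-93 -92.5 [-0.8 -1.1  0.4]
-91 -91.0 [ 0.6 -1.3  0.5]
-89 -89.0 [-0.3 -1.3  0.3]
-87 -86.9 [ 0.3 -0.8 -0.6]
-85 -84.8 [-0.5 -0.9 -0.5]
-83 -82.8 [ 0.3 -1.2  0.4]
-81 -80.8 [ 0.7 -1.1  0.3]
-79 -78.8 [ 0.2 -1.5 -0.4]
-77 -76.8 [ 0.5 -1.4  0.2]
-75 -75.0 [ 0.8 -2.4 -0.7]
-73 -74.7 [-0.8 -7.8  0.2]
-71 -74.5 [ -0.9 -11.6  -0.3]
-69 -74.3 [ -1.2 -16.   -0. ]
 37.21 [625.3 -24.1  57.1] F [ -1.2 -16.   -0. ] op 0.003 gf 8.0
```

The bolt has reached its stop. I'll back off and take one last look.

```bash
python3 - <<'E'
from h import *
bot.movel(B(14,-100)+[57],max_speed=80); bot.movel(B(14,-110)+[130],max_speed=200)
bot.move_ptp(B(15,-50)+[200],[np.pi,0,np.pi+YB]); bot.dwell(.2)
im=imaging.capture("wrist"); cv2.imwrite("pics/w6c.png",cv2.resize(im[60:290,150:400],(500,460))); st()
E
```

```text
38.98 [ 6.268e+02 -4.000e-01  1.982e+02] F [-1.5 -0.4  0.1] op 0.0 gf 0.0
```

View pics/w6c.png

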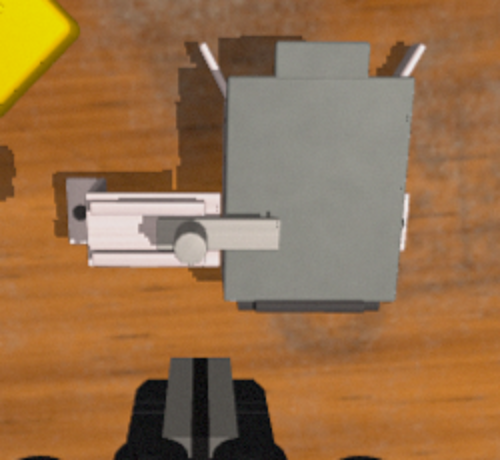

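The bolt bar now lies over the shut lid. The knob moved from (128,250) to (190,243), about 30 mm, and the robot is clear.

```bash
python3 -c "
from bench import bot
print(bot.sign_off())"
```

```text
the job is handed in; nothing more can be done
None
```

I handed the job in at about 39 s of the 64 s allowed: the pack is fully home in the bay, the lid is shut and the bolt is pushed to its stop; the sign-off returned no verdict, and the first slide-in stopped early, so I regrasped the pack and repeated it.

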